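Snap a plug-in module home in an audio chassis

ROBOT

A 7-joint arm with a two-finger parallel gripper is mounted at the origin on the work surface. World frame = base frame: x ahead of the robot, y to its left, z up, the work surface at z = 0. Lengths are in m, angles in rad, forces in N, time in s.
With the tool pointing down it reaches from about 0.425 to 0.925 m from the base axis. Payload 6.8 kg.
Tool frame: the origin (TCP) lies at the very end of the fingers, on their centre line; the grasp point (between the pads) lies r.grasp_offset behind it (r.grasp_offset is the distance from the TCP to the grasp point, in m); z points along the fingers, y is the direction in which the jaws open and shut (so a half turn about z gives the same grasp; the last joint's range is limited). The gripper opens to 85 mm and grips with 20 to 120 N. Pads are 22 mm wide; open, the fingers measure 114 mm over their backs; the gripper's body (76 mm by 85 mm) begins 54 mm behind the grasp point. The pads swing forward as they close: fully open they stand 13 mm farther back than shut.
Start: joints at [-1.39, 0.477, 0.022, 1.555, -0.011, 1.109, -0.083], TCP at [0.192, 0.647, 0.231] pointing down, gripper open.
Joint ranges: [-2.96, 2.96], [-0.34, 2.1], [-1.41, 1.46], [0.24, 2.44], [-1.37, 4.51], [0.17, 1.92], [-2.96, 2.96]. Speed limits (rad/s): [2.39, 2.39, 3.14, 3.14, 3.14, 3.14, 3.14].

INTERFACE

Orientations are given as a rotation vector (axis times angle).
In Python, from bench import r gives the robot as it stands.
- The arm moves only by the shell command python3 -m jog 'ROWS' [FORCE]. ROWS is JSON, one flat list of numbers, 7 for each row, row after row: the turn, a rotation vector about the tool's x, y, z normalised to -1 to 1, where 1 is 180 degrees, then the shift along the tool's x, y, z normalised to -1 to 1, where 1 is 200 mm, then the opening, from 0 (shut) to 1 (fully open). In form: [wx, wy, wz, x, y, z, hand, wx, wy, wz, x, y, z, hand, ...]. A call has 1 to 12 rows; each row is the pose to reach, as a shift and turn from the pose measured when the call began, along the tool's axes at that moment, turning the shorter way round; what a row does not reach only later rows make up. A row lasts 1/10 s, in which the tool goes at most 50 mm and 8.59 degrees, less where a joint would pass 70% of its speed; a pose out of reach is approached as far as the arm can. A call with a number of a shift or a turn outside -1 to 1 is refused whole. A call with a gripper value outside its range is refused whole. The fingers move at their own pace and stop on an object; FORCE is the grip in N (left out, the last holds). Time passes only in rows, so rows that repeat a pose let the fingers close. It gives the time, the measured TCP pose, the force and the opening at its end, in the units of the state.
- r.get_obs(): the state, without advancing time (a new reading comes with each control period).
- r.grab_frame(name): name is "scene" or "top" or "wrist"; returns the picture (384x512x3 uint8, red, green, blue); there is no depth.
- r.calibration(name): a dict with "K" (3x3 intrinsics, pixels), "origin" and "rotation" of the camera in the world; the wrist camera has in their place "T_tool_cam" (4x4, takes a point from camera to tool coordinates, whose origin is the TCP and whose axes are the flange's). Camera axes: x right, y up, looking along -z (the intrinsics and any distortion apply to the point x, -y, -z); pixel columns grow to the right and rows downward; lengths in m; the calibration is good to about 2 mm. The wrist camera is an equidistant fisheye: a pixel r from the principal point sees the ray r / f radians off the axis. A picture is of the moment at which its call begins: read the wrist's pose just before it. calibration takes no time and is no camera call.
- r.hand_in(): hands the job in, once; it reports no verdict.
The state is a dict: "clock": time; "joints": joint angles; "qvel": joint speeds; "tau": joint torques, N m; "tcp_pos": TCP position; "orientation": TCP orientation; "contact_force": force on the tool from outside, world axes, zero at the start; "moment": the same for the moment, N m; "grip_width": finger opening in m.
Only numpy, scipy, OpenCV 4.12 (cv2) and the standard library are available. Lean on these libraries where they do the work, as an engineer would, in place of code of your own. Each camera call takes 0.05 s, during which the arm holds its last target.

TASK

Fit the plug-in module with the orange grip rib into the white-framed rectangular opening on top of the black chassis, and press it straight down gently until you feel its two hidden catches give way and snap shut. How deep that is differs from one chassis to the next, so go by feel and never push hard (25 N is plenty): stop once it has snapped, let go of it, and leave everything else where it stands.

Things in the scene. Friction and masses are not known exactly. Their poses are not given: they have to be found in the camera images.
- module: module to fit, 105 to 210 g, upright on the dark mat: grey body 40 (x) by 28 (y) by 60 mm high, orange rib on top. Origin: centre of its underside, z up. Its x ends: lowest 22 mm a wedge, 34 mm wide at the bottom, 40 at its top edge; a groove, 32 wide, from 22 to 34.5 mm; then 40 wide again. Symmetric: fits turned by half a turn as well. Its origin ends 50 to 68 mm under the chassis top
- module_grip (a point): centre of the flat top of the orange grip rib, 100 mm above the module's underside; turns with the module. The rib is 34 (x) by 16 (y) by 40 mm high, from 60 to 100 mm above the underside: grip it across its 16 mm (along y)
- chassis: black box 200 (x) by 150 (y) by 80 mm high, fixed. Origin: centre of its underside, z up. A green circuit board with parts up to 12 mm high lies on its top from x = 34 mm on. More than 35 N between module and chassis breaks it. Inside are two catches and, under them, a sprung rubber mount (3 N preload, then 4 N/mm, solid after 1.5 mm) on which the snapped module rests
- opening (a point): centre of the opening's mouth, level with the chassis top (80 mm above the table), axes as the chassis, 30 mm towards -x from its centre. Shaft 42.5 (x) by 30.5 mm (y) with a 4 mm bevel, in a thin white frame. The module goes in foot down, its x along this x (either way). Catches and mount are on hidden shims: the module's final depth differs, 50 to 68 mm (underside below this point)
- catch_near (a joint): how far the hidden sprung catch (round nose, 4 mm radius) on the shaft's -x side is pushed back, m: 0 when free or snapped into the groove, up to 0.003 while the wedge pushes it. The foot meets the catches 26 mm before the final depth; resistance grows to a peak (7 to 15 N) about 4.5 mm before it, then drops suddenly, then rises on the rubber mount. The catches then hold the module
- catch_far (a joint): the same for the catch on the +x side
- module_blue: the same module with a blue rib: not the one to fit, leave it standing
- module_white: the same module with a white rib: not the one to fit, leave it standing
- screwdriver: screwdriver lying beyond the mat, bystander
- oil_bottle: small amber bottle, 40 mm wide, 90 mm high, bystander
- mug: white mug, 80 mm wide, 90 mm high, bystander
- bearing: brass platter bearing, 60 mm wide foot, 50 mm high, bystander
- pulley: aluminium pulley ring, 44 mm wide, 14 mm high, bystander

How it is judged:
By the outcome, as a careful person would: the job done as asked, in the order asked, and still so for the second after the job is handed in, with the robot touching nothing.
It also fails if it takes over 72 s, if anything falls off the work surface, if the arm or the gripper's body presses on something with over 40 N, if the wrist force passes 120 N, or if a joint passes its speed limit or range.

## Working session

There is one attempt and no reset: what is moved stays moved. The work goes in short steps, Python scripts to look and compute and a shell command to move; the robot and the scene stay as the last step left them, time stands still between calls to the robot, and variables do not carry over. Pictures are saved under pics/ and viewed, and the job is handed in when it is done.

```bash
mkdir -p pics; ls; python3 - <<'E'
from bench import r
import cv2,numpy as np
print(r.get_obs(), r.grasp_offset)
for n in ("scene","top","wrist"):
    f=r.grab_frame(n); cv2.imwrite(f"pics/{n}0.png",cv2.cvtColor(f,cv2.COLOR_RGB2BGR))
    print(n,r.calibration(n))
E
```

```text
pics
{'clock': 0.0, 'joints': array([-1.39009311,  0.47776122,  0.02233914,  1.55644509, -0.01148935,
        1.10929288, -0.08308978]), 'qvel': array([-1.03491599e-03,  4.31355908e-04, -1.25167195e-04,  1.39488456e-03,
       -5.75905026e-04, -2.08752466e-05,  1.59992078e-04]), 'tau': array([ 1.29336013e-04, -5.96452439e+01,  1.60799369e+00, -2.81198269e+01,
        1.24275152e-02,  9.17411700e-03, -2.48063679e-05]), 'tcp_pos': array([0.19209325, 0.64647975, 0.23035446]), 'orientation': array([-4.52001390e-01, -3.10878750e+00,  2.78728209e-03]), 'contact_force': array([-0.9696979 , -0.02725635, -0.09246586]), 'moment': array([-0.01970654, -0.00293259, -0.03084573]), 'grip_width': 0.0858074529899726} 0.0187
scene {'K': array([[467.45129178,   0.        , 253.46723143],
       [  0.        , 467.45129178, 191.3394635 ],
       [  0.        ,   0.        ,   1.        ]]), 'origin': array([ 1.13705728, -0.83365125,  0.88713451]), 'rotation': array([0.80633448, 0.26785299, 0.65036792])}
top {'K': array([[448.76610132,   0.        , 248.29650447],
       [  0.        , 448.76610132, 187.65425495],
       [  0.        ,   0.        ,   1.        ]]), 'origin': array([ 0.47838801, -0.13053143,  1.24389075]), 'rotation': array([ 0.08496021, -0.08489395, -1.59601617])}
wrist {'K': array([[297.31863964,   0.        , 254.49566313],
       [  0.        , 297.31863964, 192.80580653],
       [  0.        ,   0.        ,   1.        ]]), 'T_tool_cam': array([[-3.64083569e-04,  9.54931541e-01,  2.96825906e-01,
         7.61221789e-02],
       [ 9.99999916e-01,  4.03752660e-04, -7.23407583e-05,
         2.36772615e-04],
       [-1.88924721e-04,  2.96825855e-01, -9.54931608e-01,
        -1.42295174e-01],
       [ 0.00000000e+00,  0.00000000e+00,  0.00000000e+00,
         1.00000000e+00]])}
```

View pics/scene0.png

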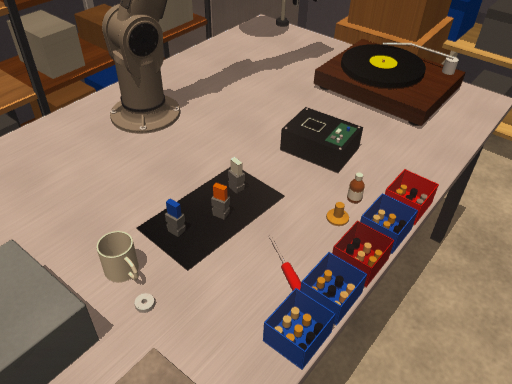

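View pics/top0.png

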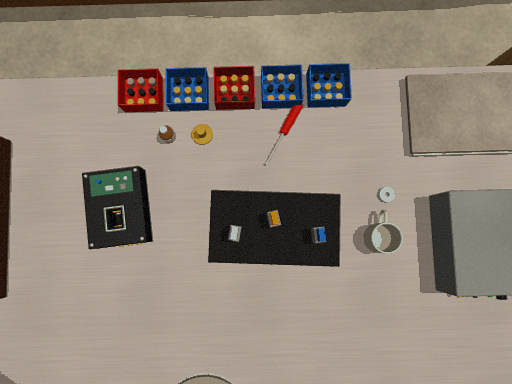

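View pics/wrist0.png

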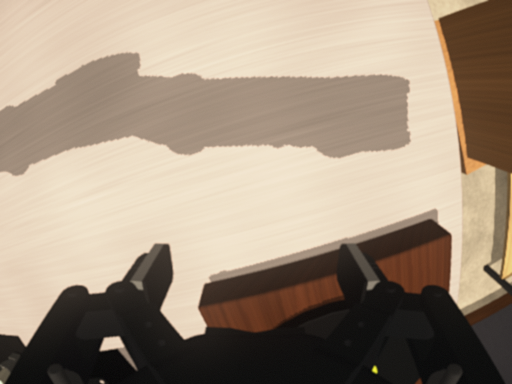

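```bash
cat > h.py <<'E'
import numpy as np,cv2
from scipy.spatial.transform import Rotation as R
from bench import r
def ray(name,px,obs=None):
    c=r.calibration(name);K=c["K"];px=np.atleast_2d(np.array(px,float))
    u=(px[:,0]-K[0,2])/K[0,0];v=(px[:,1]-K[1,2])/K[1,1]
    if name=="wrist":
        th=np.hypot(u,v);s=np.where(th>1e-9,np.sin(th)/np.maximum(th,1e-9),1)
        d=np.c_[u*s,-v*s,-np.cos(th)]
        T=c["T_tool_cam"];Rt=R.from_rotvec(obs["orientation"]).as_matrix()
        return obs["tcp_pos"]+Rt@T[:3,3], d@(Rt@T[:3,:3]).T
    d=np.c_[u,-v,-np.ones_like(u)]
    return np.array(c["origin"]), d@R.from_rotvec(c["rotation"]).as_matrix().T
def onz(name,px,z,obs=None):
    o,d=ray(name,px,obs); return o+d*((z-o[2])/d[:,2])[:,None]
def proj(name,P,obs=None):
    c=r.calibration(name);K=c["K"];P=np.atleast_2d(np.array(P,float))
    if name=="wrist":
        T=c["T_tool_cam"];Rt=R.from_rotvec(obs["orientation"]).as_matrix()
        q=(P-obs["tcp_pos"]-Rt@T[:3,3])@(Rt@T[:3,:3]);x,y,z=q[:,0],-q[:,1],-q[:,2]
        rr=np.hypot(x,y);th=np.arctan2(rr,z);k=th/np.maximum(rr,1e-9)
        return np.c_[K[0,0]*x*k+K[0,2],K[1,1]*y*k+K[1,2]]
    q=(P-c["origin"])@R.from_rotvec(c["rotation"]).as_matrix();x,y,z=q[:,0],-q[:,1],-q[:,2]
    return np.c_[K[0,0]*x/z+K[0,2],K[1,1]*y/z+K[1,2]]
def tool(p,o,dp=None,obs=None):
    "shift in normalised tool units from the obs pose to world p"
    Rt=R.from_rotvec(obs["orientation"]).as_matrix()
    return Rt.T@(np.array(p)-obs["tcp_pos"])/0.2
E
python3 - <<'E'
from h import *
t=cv2.imread("pics/top0.png")
a=cv2.resize(t[195:260,215:345],None,fx=6,fy=6,interpolation=cv2.INTER_CUBIC); 
b=cv2.resize(t[155:260,70:165],None,fx=5,fy=5,interpolation=cv2.INTER_CUBIC)
cv2.imwrite("pics/a.png",a);cv2.imwrite("pics/b.png",b)
for n,px,z in (("orange",(273,215),.1),("white",(236,230),.1),("blue",(318,232),.1),("open",(115,218),.08)): print(n,onz("top",px,z))
print(R.from_rotvec(r.get_obs()["orientation"]).as_matrix().round(3))
E
```

```text
orange [[ 0.53037724 -0.19316163  0.1       ]]
white [[ 0.49488069 -0.09805016  0.1       ]]
blue [[ 0.48424835 -0.30582686  0.1       ]]
open [[0.53453291 0.21517343 0.08      ]]
[[-0.959  0.285 -0.   ]
 [ 0.285  0.959 -0.001]
 [-0.    -0.001 -1.   ]]
```

View pics/a.png

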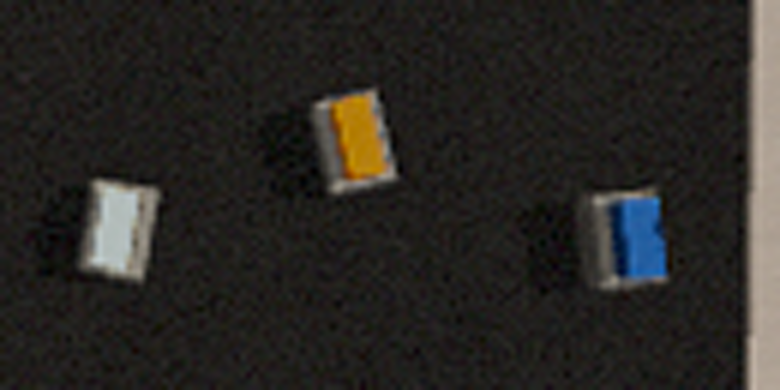

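View pics/b.png

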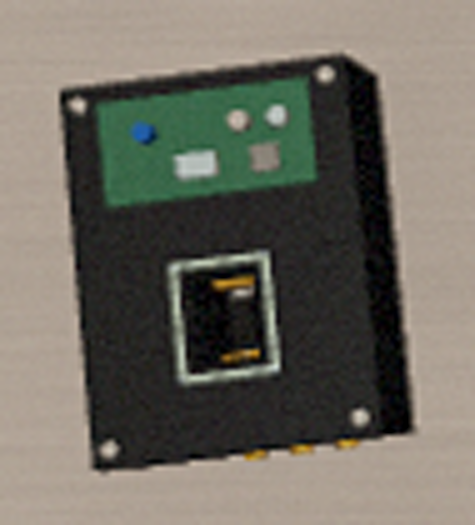

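```bash
cat >> h.py <<'E'
def yawof(p,long=True):
    return p
def rect(name,mask,z,obs=None):
    cs,_=cv2.findContours(mask,cv2.RETR_EXTERNAL,cv2.CHAIN_APPROX_NONE)
    c=max(cs,key=cv2.contourArea)[:,0,:]
    w=onz(name,c,z,obs)[:,:2]
    (cx,cy),(a,b),th=cv2.minAreaRect((w*1000).astype(np.float32))
    if a<b: a,b,th=b,a,th+90
    th=(th+90)%180-90
    return cx,cy,a,b,th,len(c)
E
python3 - <<'E'
from h import *
t=cv2.imread("pics/top0.png").astype(int)
B,G,Rr=t[...,0],t[...,1],t[...,2]
m=((Rr>150)&(B<80)&(G>80)).astype(np.uint8); m[:195]=0
print(rect("top",m,.1))
w=((t.min(2)>110)).astype(np.uint8); w2=np.zeros_like(w); w2[200:235,100:130]=w[200:235,100:130]
print(rect("top",w2,.08))
s=cv2.imread("pics/scene0.png")
cv2.imwrite("pics/s.png",cv2.resize(s[90:260,130:380],None,fx=3,fy=3,interpolation=cv2.INTER_CUBIC))
E
```

```text
(524.8912963867188, -196.87225341796875, 33.26530456542969, 14.846410751342773, 12.136354446411133, 33)
(534.596923828125, 216.84197998046875, 62.50581359863281, 51.15608596801758, 6.133617401123047, 156)
```

View pics/s.png

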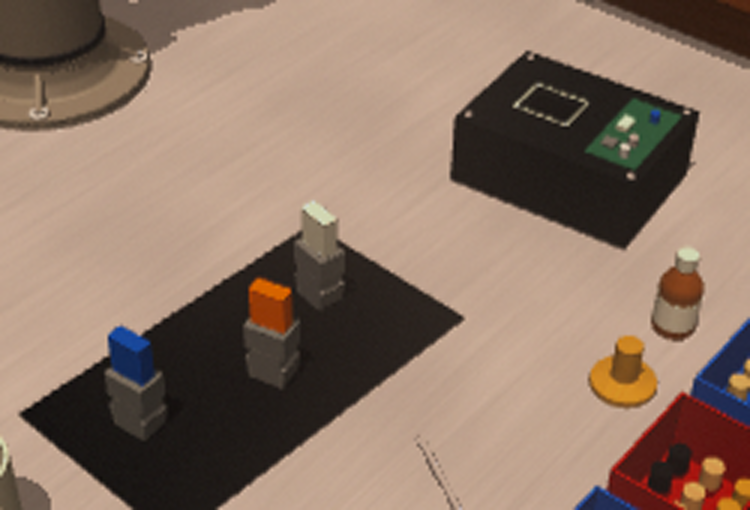

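```bash
cat >> h.py <<'E'
def plan(p,yang):
    o=r.get_obs();Rt=R.from_rotvec(o["orientation"]).as_matrix()
    a=np.radians(yang);y=np.array([np.cos(a),np.sin(a),0]);z=np.array([0,0,-1.]);x=np.cross(y,z)
    w=R.from_matrix(Rt.T@np.c_[x,y,z]).as_rotvec()/np.pi
    print("turn",w.round(4),"shift",(Rt.T@(np.array(p)-o["tcp_pos"])/.2).round(4),"tcp",o["tcp_pos"].round(4),"F",o["contact_force"].round(2),"w",round(o["grip_width"],4),"t",round(o["clock"],2))
E
python3 -c "
from h import *
plan((.48,.217,.33),97)"
```

```text
turn [-4.000e-04 -1.000e-04 -1.308e-01] shift [-1.9916 -1.65   -0.4948] tcp [0.1921 0.6466 0.2306] F [-0.76  0.33 -0.32] w 0.0853 t 0.15
```

```bash
python3 -m jog '[0,0,-0.06,-0.25,-0.2,-0.12,0.6, 0,0,-0.13,-0.45,-0.4,-0.25,0.6, 0,0,-0.13,-0.65,-0.6,-0.4,0.6, 0,0,-0.13,-0.83,-0.75,-0.5,0.6, 0,0,-0.13,-1,-0.85,-0.5,0.6, 0,0,-0.13,-1,-0.85,-0.5,0.6]' ; python3 -c "
from h import *
plan((.48,.217,.33),97)"
```

```text
clock: 0.75
tcp_pos: [0.338, 0.4236, 0.3321]
orientation: [-0.182, 3.135, -0.001]
contact_force: [0.3, 0.6, -0.1]
grip_width: 0.0508
turn [-0.0003  0.0004 -0.002 ] shift [-0.5855 -1.1084  0.0124] tcp [0.338  0.4236 0.3321] F [ 0.34  0.57 -0.13] w 0.0508 t 0.75
```

```bash
python3 -m jog '[0,0,0,-0.12,-0.22,0,0.6, 0,0,0,-0.24,-0.44,0,0.6, 0,0,0,-0.36,-0.66,0,0.6, 0,0,0,-0.48,-0.88,0,0.6, 0,0,0,-0.56,-1,0,0.6, 0,0,0,-0.58,-1,0,0.6, 0,0,0,-0.58,-1,0,0.6]' ; python3 -c "
from h import *
plan((.48,.217,.33),97)
o=r.get_obs();f=r.grab_frame('wrist')
cv2.imwrite('pics/w1.png',f[...,::-1]);np.save('o1.npy',o,allow_pickle=True)
print(proj('wrist',[.5346,.2168,.08],o))"
```

```text
clock: 1.45
tcp_pos: [0.4768, 0.238, 0.3322]
orientation: [-0.179, 3.136, -0.001]
contact_force: [0.2, 0.9, -0.9]
grip_width: 0.0511
turn [-0.0003  0.0003 -0.0026] shift [-0.0042 -0.1061  0.0112] tcp [0.4768 0.238  0.3322] F [ 0.22  0.91 -0.87] w 0.0511 t 1.45
[[234.66460374 198.38870955]]
```

View pics/w1.png

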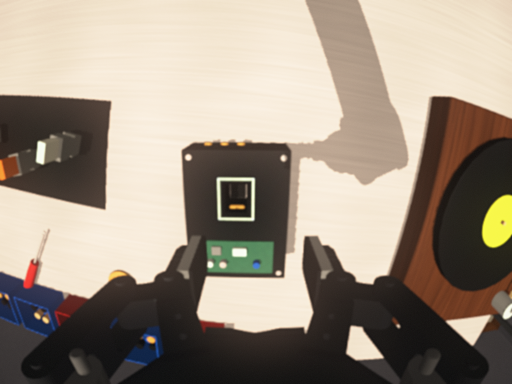

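The frame is centred near (236,199); the top-view estimate projects to (235,198), so the two agree.

```bash
python3 - <<'E'
from h import *
o=np.load('o1.npy',allow_pickle=True).item()
t=cv2.imread('pics/w1.png')
m=(t.min(2)>110).astype(np.uint8);z=np.zeros_like(m);z[170:228,208:265]=m[170:228,208:265]
print(rect('wrist',z,.08,o))
# inner hole: dark component inside
h=cv2.bitwise_not(z*255);n,l,s,c=cv2.connectedComponentsWithStats(h)
k=l[199,236];print(s[k],rect('wrist',(l==k).astype(np.uint8),.08,o))
# corner screws
n,l,s,c=cv2.connectedComponentsWithStats((m&1));
for i in range(1,n):
    if 4<s[i,4]<60 and 150<c[i][1]<285 and 180<c[i][0]<295: print(c[i].round(1),s[i,4],(onz('wrist',c[i],.08,o)*1000).round(1))
plan((.525-.02,-.197,.3),102.1)
E
```

```text
(535.5180053710938, 217.39447021484375, 63.84554672241211, 53.17643356323242, 6.480898380279541, 156)
[ 220  181   31   36 1083] (535.2537841796875, 217.5502166748047, 52.01752853393555, 41.61442184448242, 6.253030300140381, 128)
[187.8 156.9] 40 [[482.6 147.   80. ]]
[283.  157.9] 34 [[469.8 276.1  80. ]]
[209.9 264.2] 48 [[646.1 188.   80. ]]
[222.3 264.8] 54 [[644.6 207.4  80. ]]
[185.3 273.7] 37 [[670.  149.2  80. ]]
[278.1 272.8] 26 [[649.1 295.   80. ]]
turn [-0.0002  0.0001 -0.0301] shift [ 0.1093 -2.1829  0.1622] tcp [0.4759 0.2392 0.3322] F [-0.74  1.04 -0.69] w 0.0511 t 1.5
```

```bash
python3 -m jog '[0,0,-0.03,0.02,-0.24,0.04,0.6, 0,0,-0.03,0.04,-0.48,0.08,0.6, 0,0,-0.03,0.05,-0.72,0.12,0.6, 0,0,-0.03,0.05,-0.95,0.15,0.6, 0,0,-0.03,0.05,-1,0.15,0.6]' ; python3 -c "
from h import *
plan((.505,-.197,.3),102.1)"
```

```text
clock: 2.0
tcp_pos: [0.4884, 0.0353, 0.3017]
orientation: [0.323, -3.124, 0.003]
contact_force: [-0.8, 0.1, -0.2]
grip_width: 0.0511
turn [-0.0006 -0.0004 -0.0016] shift [ 0.1564 -1.1538  0.0105] tcp [0.4884 0.0353 0.3017] F [-0.77  0.07 -0.16] w 0.0511 t 2.0
```

```bash
python3 -m jog '[0,0,0,0.05,-0.24,0.08,0.6, 0,0,0,0.1,-0.48,0.16,0.6, 0,0,0,0.13,-0.72,0.24,0.6, 0,0,0,0.15,-0.93,0.28,0.6, 0,0,0,0.15,-1,0.3,0.6, 0,0,0,0.15,-1,0.3,0.6, 0,0,0,0.15,-1,0.3,0.6, 0,0,0,0.15,-1,0.3,0.6]' ; python3 - <<'E'
from h import *
o=r.get_obs();f=r.grab_frame('wrist')
cv2.imwrite('pics/w2.png',f[...,::-1]);np.save('o2.npy',o,allow_pickle=True)
print(proj('wrist',[.525,-.197,.1],o))
hsv=cv2.cvtColor(f,cv2.COLOR_RGB2HSV);print(o['qvel'].round(3))
m=((f[...,0]>150)&(f[...,2]<80)&(f[...,1]>80)).astype(np.uint8); 
n,l,s,c=cv2.connectedComponentsWithStats(m)
for i in range(1,n):
    if s[i,4]>100: print(s[i],c[i],f[int(c[i][1]),int(c[i][0])],rect('wrist',(l==i).astype(np.uint8),.1,o))
plan((.525,-.197,.22),102.1)
E
```

```text
clock: 2.8
tcp_pos: [0.5005, -0.1641, 0.2422]
orientation: [0.329, -3.124, 0.001]
contact_force: [-0.5, -0.5, -0.7]
grip_width: 0.0511
[[217.41762204 197.22833513]]
[-0.002 -0.005  0.007 -0.002  0.003 -0.001  0.002]
[210 177  18  38 553] [218.60036166 197.74864376] [250 176  61] (523.3563232421875, -196.07510375976562, 39.3613395690918, 17.010116577148438, 11.742278099060059, 99)
[358 349  17  10 114] [366.33333333 354.12280702] [160  87  42] (719.6650390625, 51.96455001831055, 25.132816314697266, 20.058237075805664, -88.93400025367737, 39)
turn [-0.0003 -0.0002 -0.0004] shift [-0.0858 -0.1851  0.1116] tcp [ 0.5005 -0.1643  0.2423] F [-0.59 -0.55  0.33] w 0.0514 t 2.85
```

View pics/w2.png

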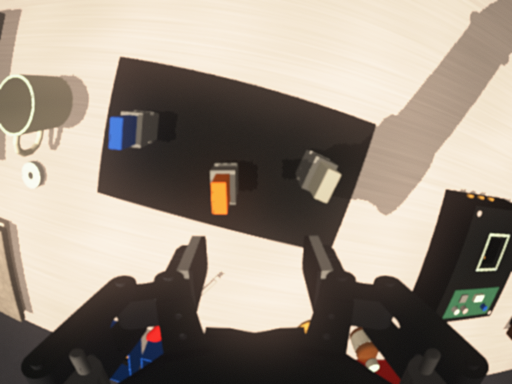

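The orange rib is at (219,196), blue at (122,132), white at (321,180). The mask includes a dimmer side face, so I'll split that off.

```bash
python3 - <<'E'
from h import *
o=np.load('o2.npy',allow_pickle=True).item()
t=cv2.imread('pics/w2.png')
for y in range(172,220,2): print(y,t[y,218][::-1],t[y,225][::-1])
for th in (215,235,245):
    m=((t[...,2]>th)&(t[...,0]<110)&(t[...,1]>100)).astype(np.uint8);m[:, :190]=0;m[:,250:]=0
    print(rect('wrist',m,.1,o))
E
```

```text
172 [192 174 152] [192 175 152]
174 [147  85  57] [146  88  58]
176 [138  59  21] [138  59  21]
178 [138  61  24] [138  60  22]
180 [139  60  25] [136  59  23]
182 [238 120  40] [220 103  36]
184 [250 174  58] [250 146  49]
186 [250 178  60] [249 150  51]
188 [250 177  60] [250 151  51]
190 [250 177  60] [249 151  51]
192 [250 176  60] [250 155  53]
194 [250 176  61] [250 159  55]
196 [250 176  60] [250 161  56]
198 [250 177  61] [251 164  58]
200 [250 175  61] [251 166  58]
202 [250 176  61] [251 167  58]
204 [250 176  62] [252 169  59]
206 [250 175  62] [252 170  60]
208 [250 175  63] [252 171  61]
210 [250 176  63] [252 173  62]
212 [253 175  62] [255 173  61]
214 [197 106  51] [199 106  50]
216 [64 51 46] [64 50 43]
218 [69 53 46] [69 53 46]
(525.3587646484375, -195.86798095703125, 33.458229064941406, 15.39098834991455, 10.344934463500977, 89)
(525.3640747070312, -195.86419677734375, 33.1053352355957, 15.49276351928711, 11.856979370117188, 86)
(525.80126953125, -195.51084899902344, 32.072181701660156, 14.547266960144043, 12.024681091308594, 84)
```

```bash
python3 -c "
from h import *
plan((.5253,-.1961,.15),102)"
```

```text
turn [-0.0003 -0.0002  0.0002] shift [-0.0884 -0.1806  0.4616] tcp [ 0.5005 -0.1643  0.2423] F [-0.59 -0.55  0.33] w 0.0514 t 2.85
```

```bash
python3 -m jog '[0,0,0,-0.05,-0.1,0.1,0.6, 0,0,0,-0.088,-0.18,0.2,0.6, 0,0,0,-0.088,-0.18,0.35,0.6, 0,0,0,-0.088,-0.18,0.46,0.6, 0,0,0,-0.088,-0.18,0.46,0.6, 0,0,0,-0.088,-0.18,0.46,0.6, 0,0,0,-0.088,-0.18,0.46,0.6]' ; python3 -c "
from h import *
o=r.get_obs()
cv2.imwrite('pics/w3.png',r.grab_frame('wrist')[...,::-1])
plan((.5253,-.1961,.073),102)
print(proj('wrist',[.5253,-.1961,.1],o))"
```

```text
clock: 3.55
tcp_pos: [0.5263, -0.1957, 0.1519]
orientation: [-0.33, 3.122, -0.002]
contact_force: [0.2, 0.4, -1.2]
grip_width: 0.0507
turn [-0.0006  0.0007  0.0004] shift [0.006  0.0005 0.3945] tcp [ 0.5263 -0.1958  0.1519] F [-0.02  0.49 -0.28] w 0.0515 t 3.6
[[253.77259829 212.53360587]]
```

View pics/w3.png

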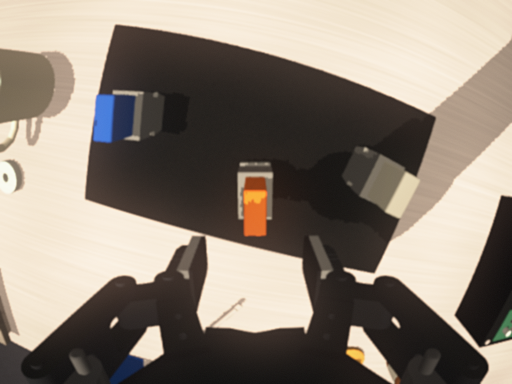

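The rib top is centred at about (255,213), between the fingers. Going down to grip.

```bash
python3 -m jog '[0,0,0,0.006,0,0.15,0.6, 0,0,0,0.006,0,0.3,0.6, 0,0,0,0.006,0,0.39,0.6, 0,0,0,0.006,0,0.39,0.6, 0,0,0,0.006,0,0.39,0.6]' 60; python3 -m jog '[0,0,0,0,0,0,0, 0,0,0,0,0,0,0, 0,0,0,0,0,0,0, 0,0,0,0,0,0,0, 0,0,0,0,0,0,0]' 70;  python3 -c "
from h import *
plan((.5253,-.1961,.2),102)"
```

```text
clock: 4.1
tcp_pos: [0.526, -0.1964, 0.075]
orientation: [-0.33, 3.121, -0.003]
contact_force: [0.4, 0.2, -0.0]
grip_width: 0.0509
clock: 4.6
tcp_pos: [0.5271, -0.1967, 0.0764]
orientation: [-0.33, 3.118, -0.004]
contact_force: [-1.2, 1.0, 6.4]
grip_width: 0.015
turn [-0.001   0.0018  0.0004] shift [ 0.0048  0.0028 -0.6178] tcp [ 0.5271 -0.1967  0.0764] F [-1.2   1.01  6.41] w 0.015 t 4.6
```

```bash
python3 -m jog '[0,0,0,0,0,-0.1,0, 0,0,0,0,0,-0.3,0, 0,0,0,0,0,-0.5,0, 0,0,0,0,0,-0.7,0, 0,0,0,0,0,-0.85,0, 0,0,0,0,0,-0.85,0, 0,0,0,0,0,-0.85,0]';  python3 -c "
from h import *
cv2.imwrite('pics/w4.png',r.grab_frame('wrist')[...,::-1])
cv2.imwrite('pics/s4.png',cv2.resize(r.grab_frame('scene')[60:260,130:380,::-1],None,fx=3,fy=3))
plan((.535,.2173,.25),96.1)"
```

```text
clock: 5.3
tcp_pos: [0.526, -0.1962, 0.2467]
orientation: [-0.33, 3.117, -0.004]
contact_force: [-0.0, -0.1, -2.1]
grip_width: 0.015
turn [-0.0006  0.0011  0.0332] shift [-0.4814  2.0095 -0.0276] tcp [ 0.525  -0.1959  0.245 ] F [ 0.77  0.53 -1.83] w 0.0145 t 5.4
```

View pics/w4.png

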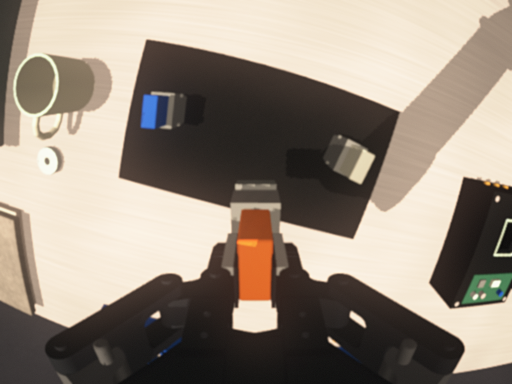

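View pics/s4.png

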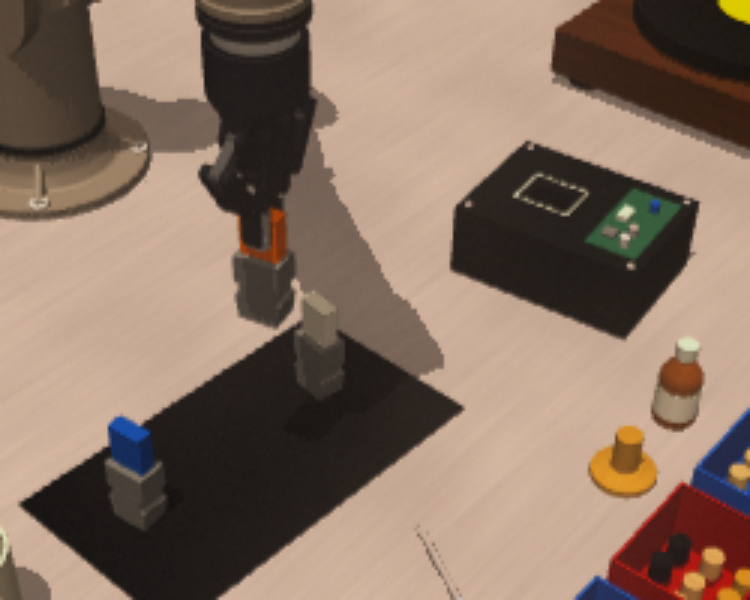

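The module is held upright and both neighbours are undisturbed. Now measuring where it sits in the hand: its rib top spans about (238..272, 238..300).

```bash
python3 - <<'E'
from h import *
o=r.get_obs();t=cv2.imread('pics/w4.png');print(o["tcp_pos"])
for y in list(range(206,246,3))+list(range(285,306,2)): print(y,t[y,255][::-1],end=' ')
Rt=R.from_rotvec(o["orientation"]).as_matrix();
# corners with rib top plane in tool: z=-0.025
ys=[y for y in range(200,320) if t[y,255,2]>180 and t[y,255,0]<90]
print(ys[0],ys[-1])
for zt in (.022,.025,.028):
    zz=o["tcp_pos"][2]+zt
    p=onz('wrist',[(255,ys[0]-.5),(255,ys[-1]+.5)],zz,o)
    print(zt,((p-o["tcp_pos"])@Rt*1000).round(1))
for row in (250,270,290):
    xs=[x for x in range(225,290) if t[row,x,2]>150 and t[row,x,0]<100]; 
    p=onz('wrist',[(xs[0]-.5,row),(xs[-1]+.5,row)],o["tcp_pos"][2]+.025,o);print(row,xs[0],xs[-1],((p-o["tcp_pos"])@Rt*1000).round(1))
print(Rt.round(4))
E
```

```text
[ 0.52502379 -0.19585554  0.24497544]
206 [195 183 159] 209 [129  82  61] 212 [142  66  32] 215 [144  68  34] 218 [144  68  34] 221 [146  68  34] 224 [147  70  36] 227 [148  70  35] 230 [147  71  35] 233 [149  71  35] 236 [149  72  37] 239 [219 100  42] 242 [250 160  58] 245 [245 152  55] 285 [227 108  43] 287 [226 107  42] 289 [226 108  44] 291 [226 107  43] 293 [225 105  42] 295 [226 106  43] 297 [226 106  41] 299 [222 115  61] 301 [240 216 187] 303 [246 234 216] 305 [246 234 216] 239 299
0.022 [[ 17.1   0.6 -22.1]
 [-17.5   0.6 -21.9]]
0.025 [[ 18.6   0.6 -25.1]
 [-15.2   0.6 -25. ]]
0.028 [[ 20.1   0.6 -28.1]
 [-12.8   0.6 -28. ]]
250 237 272 [[ 12.8  -7.6 -25. ]
 [ 12.8   8.4 -25.1]]
270 239 270 [[  2.2  -7.  -25. ]
 [  2.2   7.8 -25. ]]
290 239 270 [[ -9.3  -7.3 -25. ]
 [ -9.3   8.  -25. ]]
[[-0.9778 -0.2094  0.0036]
 [-0.2094  0.9778 -0.0013]
 [-0.0033 -0.002  -1.    ]]
```

```bash
python3 -m jog '[0,0,0.015,-0.05,0.15,0,0, 0,0,0.033,-0.1,0.35,0,0, 0,0,0.033,-0.15,0.55,0,0, 0,0,0.033,-0.2,0.75,0,0, 0,0,0.033,-0.24,0.9,0,0, 0,0,0.033,-0.24,1,0,0, 0,0,0.033,-0.24,1,0,0]';  python3 -c "
from h import *
plan((.5368,.2171,.245),96.1)"
```

```text
clock: 6.1
tcp_pos: [0.5287, 0.0136, 0.2428]
orientation: [0.177, -3.136, 0.001]
contact_force: [-0.1, -0.1, -2.2]
grip_width: 0.0148
turn [-0.0002 -0.0001  0.0021] shift [-0.1549  1.0066 -0.0116] tcp [0.5287 0.0136 0.2428] F [-0.13 -0.07 -2.22] w 0.0148 t 6.1
```

```bash
python3 -m jog '[0,0,0,-0.03,0.2,0,0, 0,0,0,-0.06,0.4,0,0, 0,0,0,-0.1,0.6,0,0, 0,0,0,-0.13,0.8,0,0, 0,0,0.002,-0.155,0.93,-0.01,0, 0,0,0.002,-0.155,1,-0.01,0, 0,0,0.002,-0.155,1,-0.01,0, 0,0,0.002,-0.155,1,-0.01,0, 0,0,0.002,-0.155,1,-0.01,0]';  python3 -c "
from h import *
plan((.5368,.2171,.175),96.1)"
```

```text
clock: 7.0
tcp_pos: [0.5373, 0.213, 0.2445]
orientation: [0.162, -3.137, 0.003]
contact_force: [-0.9, -0.2, -1.3]
grip_width: 0.0147
turn [-0.0006 -0.0002 -0.001 ] shift [0.     0.0212 0.3473] tcp [0.5373 0.213  0.2445] F [-0.9  -0.18 -1.28] w 0.0147 t 7.0
```

```bash
python3 -m jog '[0,0,0,0,0.021,0.1,0, 0,0,-0.001,0,0.021,0.2,0, 0,0,-0.001,0,0.021,0.3,0, 0,0,-0.001,0,0.021,0.38,0, 0,0,-0.001,0,0.021,0.4,0, 0,0,-0.001,0,0.021,0.4,0, 0,0,-0.001,0,0.021,0.4,0, 0,0,-0.001,0,0.021,0.4,0]';  python3 -c "
from h import *
plan((.5368,.2171,.155),96.1)
o=r.get_obs()
cv2.imwrite('pics/w5.png',r.grab_frame('wrist')[...,::-1])
cv2.imwrite('pics/s5.png',cv2.resize(r.grab_frame('scene')[60:190,240:400,::-1],None,fx=4.5,fy=4.5,interpolation=cv2.INTER_CUBIC))
np.save('o5.npy',o,allow_pickle=True)"
```

```text
clock: 7.8
tcp_pos: [0.5375, 0.217, 0.1656]
orientation: [-0.166, 3.136, -0.002]
contact_force: [-0.4, -0.5, -1.7]
grip_width: 0.0148
turn [-0.0004  0.0003 -0.0001] shift [0.0037 0.0008 0.0529] tcp [0.5375 0.217  0.1656] F [-0.4  -0.52 -1.67] w 0.0148 t 7.8
```

View pics/w5.png

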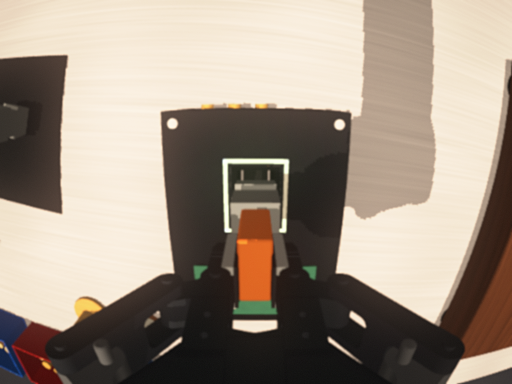

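View pics/s5.png

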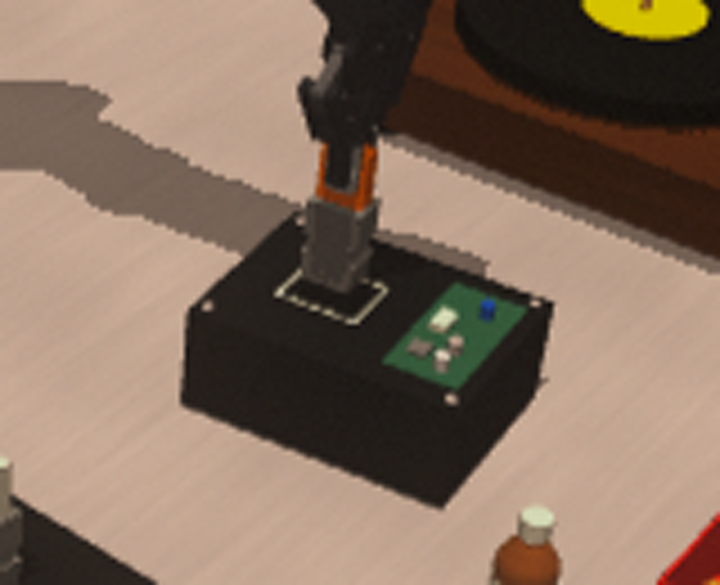

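The module hangs over the frame (frame columns 223–289, back edge at row 161). I'll check the sideways and x offset numerically.

```bash
python3 - <<'E'
from h import *
o=np.load('o5.npy',allow_pickle=True).item();t=cv2.imread('pics/w5.png')
Rt=R.from_rotvec(o["orientation"]).as_matrix()
T=lambda px,z:((onz('wrist',px,z,o)-o["tcp_pos"])@Rt*1000).round(2)
m=(t.min(2)>120)
for row in (170,180,190,200,210):
    xs=np.where(m[row,215:300])[0]+215; L=xs[xs<245];Q=xs[xs>265]
    a=T([(L.mean(),row),(Q.mean(),row)],.08);print(row,a[:,:2].tolist(),"mid y",a[:,1].mean())
for col in (235,245,255,265,275):
    ys=np.where(m[150:175,col])[0]+150; print(col,T([(col,ys.mean())],.08)[0,:2])
# rib and body now
ro=(t[...,2]>180)&(t[...,0]<100)
for row in (250,270,290):
    xs=np.where(ro[row,225:290])[0]+225;print(row,T([(xs[0]-.5,row),(xs[-1]+.5,row)],o["tcp_pos"][2]+.0248)[:,:2].tolist())
ys=np.where(ro[200:320,255])[0]+200;print(T([(255,ys[0]-.5),(255,ys[-1]+.5)],o["tcp_pos"][2]+.0248).tolist())
for row in range(178,206,4): print(row,t[row,222:292:2].mean(1).astype(int))
E
```

```text
170 [[23.98, -22.88], [23.99, 25.19]] mid y 1.1550000000000011
180 [[15.83, -23.09], [15.83, 25.02]] mid y 0.9649999999999999
190 [[7.52, -23.33], [7.52, 24.85]] mid y 0.7600000000000016
200 [[-0.96, -23.18], [-0.96, 25.11]] mid y 0.9649999999999999
210 [[-9.61, -17.82], [-9.63, 24.99]] mid y 3.584999999999999
235 [ 31.57 -14.85]
245 [31.14 -7.04]
255 [31.13  0.76]
265 [31.14  8.56]
275 [31.17 16.37]
250 [[12.73, -7.23], [12.74, 7.95]]
270 [[2.12, -7.04], [2.13, 7.75]]
290 [[-9.42, -6.85], [-9.42, 7.56]]
[[18.51, 0.58, -24.82], [-15.25, 0.59, -24.78]]
178 [ 98 248 249  93  49  43  41  40  35  68 137  52  41  43  41  41  44  49
  49  48  42  38  44 138  68  30  32  34  34  37  48 163 200 100  35]
182 [ 98 247 248  99  56  44  42  60  66  65  65  65  67  67  67  66  65  64
  64  64  63  65  63  63  61  63  59  37  32  42  51 179 190  88  34]
186 [ 75 245 249 114  58  41 105 194 195 183 123 128 130 129 131 126 123 122
 122 122 122 123 123 123 124 123 127  82  30  36  53 180 186  78  34]
190 [ 75 245 249 112  47  47  73 108 106 102  81  83  81  83  82  82  81  82
  82  82  82  81  81  82  81  81  80  67  37  39  59 180 178  60  32]
194 [ 61 242 248 131  46  56  69  68  69  68  69  69  69  69  68  68  67  67
  67  67  67  67  67  65  65  65  65  65  51  35  61 179 171  51  36]
198 [ 59 242 248 140  52  73  68  68  67  68  68  68  66  68  68  68  67  66
  66  67  65  67  66  65  64  65  66  64  61  44  70 179 167  46  34]
202 [ 58 238 248 140  82 108 109 107 107 107 107 107 107 108 106 107 107 107
 106 107 107 106 106 106 106 100  97  97  97  61  88 186 166  39  32]
```

```bash
python3 -m jog '[0,0,0,0,0.0015,0.02,0, 0,0,0,0,0.0015,0.035,0, 0,0,0,0,0.0015,0.05,0, 0,0,0,0,0.0015,0.06,0, 0,0,0,0,0.0015,0.07,0, 0,0,0,0,0.0015,0.075,0, 0,0,0,0,0.0015,0.075,0]'
```

```text
clock: 8.6
tcp_pos: [0.5372, 0.2174, 0.1501]
orientation: [-0.167, 3.137, -0.002]
contact_force: [-0.7, -0.4, -2.0]
grip_width: 0.0147
```

```bash
python3 -m jog '[0,0,0,0,0,0.02,0, 0,0,0,0,0,0.035,0, 0,0,0,0,0,0.05,0, 0,0,0,0,0,0.06,0, 0,0,0,0,0,0.07,0, 0,0,0,0,0,0.075,0, 0,0,0,0,0,0.075,0]'; python3 -c "
from h import *
plan((.5372,.2171,.1147),96.1)"
```

```text
clock: 9.3
tcp_pos: [0.5371, 0.2174, 0.135]
orientation: [-0.167, 3.137, -0.002]
contact_force: [0.1, -0.2, -0.8]
grip_width: 0.015
turn [-0.0005  0.      0.    ] shift [-0.0002 -0.0012  0.1014] tcp [0.5371 0.2174 0.135 ] F [ 0.06 -0.16 -0.84] w 0.015 t 9.3
```

```bash
for i in 1; do python3 -m jog '[0,0,0,0,0,0.01,0, 0,0,0,0,0,0.02,0, 0,0,0,0,0,0.025,0, 0,0,0,0,0,0.025,0]'; done
```

```text
clock: 9.7
tcp_pos: [0.5371, 0.2173, 0.1298]
orientation: [-0.167, 3.137, -0.002]
contact_force: [0.2, -0.0, -1.8]
grip_width: 0.0148
```

```bash
python3 -m jog '[0,0,0,0,0,0.01,0, 0,0,0,0,0,0.02,0, 0,0,0,0,0,0.025,0, 0,0,0,0,0,0.025,0]'
```

```text
clock: 10.1
tcp_pos: [0.5375, 0.2174, 0.125]
orientation: [-0.167, 3.136, -0.002]
contact_force: [1.6, 0.9, -0.4]
grip_width: 0.0148
```

```bash
python3 -m jog '[0,0,0,0,0,0.01,0, 0,0,0,0,0,0.02,0, 0,0,0,0,0,0.02,0, 0,0,0,0,0,0.02,0]'
```

```text
clock: 10.5
tcp_pos: [0.5375, 0.2176, 0.1209]
orientation: [-0.167, 3.136, -0.002]
contact_force: [0.3, 0.3, 1.3]
grip_width: 0.0148
```

```bash
python3 -m jog '[0,0,0,0,0,0.01,0, 0,0,0,0,0,0.01,0, 0,0,0,0,0,0.01,0]'
```

```text
clock: 10.8
tcp_pos: [0.5375, 0.2176, 0.1188]
orientation: [-0.167, 3.136, -0.002]
contact_force: [0.7, -0.8, 1.6]
grip_width: 0.0145
```

```bash
python3 -m jog '[0,0,0,0,0,0.01,0, 0,0,0,0,0,0.01,0, 0,0,0,0,0,0.01,0]'
```

```text
clock: 11.1
tcp_pos: [0.5375, 0.2176, 0.1168]
orientation: [-0.167, 3.136, -0.002]
contact_force: [1.7, 0.8, 2.5]
grip_width: 0.015
```

```bash
python3 -m jog '[0,0,0,0,0,0.01,0, 0,0,0,0,0,0.01,0, 0,0,0,0,0,0.01,0]'
```

```text
clock: 11.4
tcp_pos: [0.5376, 0.2177, 0.1148]
orientation: [-0.167, 3.136, -0.002]
contact_force: [0.6, -0.3, 3.9]
grip_width: 0.0148
```

```bash
python3 -m jog '[0,0,0,0,0,0.01,0, 0,0,0,0,0,0.01,0, 0,0,0,0,0,0.01,0]'
```

```text
clock: 11.7
tcp_pos: [0.5376, 0.2177, 0.1128]
orientation: [-0.167, 3.136, -0.002]
contact_force: [0.7, 0.5, 4.5]
grip_width: 0.0145
```

```bash
python3 -m jog '[0,0,0,0,0,0.01,0, 0,0,0,0,0,0.01,0, 0,0,0,0,0,0.01,0]'
```

```text
clock: 12.0
tcp_pos: [0.5377, 0.2178, 0.1109]
orientation: [-0.167, 3.136, -0.001]
contact_force: [-1.4, 0.1, 5.4]
grip_width: 0.0147
```

```bash
python3 -m jog '[0,0,0,0,0,0.01,0, 0,0,0,0,0,0.01,0, 0,0,0,0,0,0.01,0]'
```

```text
clock: 12.3
tcp_pos: [0.5377, 0.2178, 0.1091]
orientation: [-0.167, 3.136, -0.001]
contact_force: [-0.3, 0.8, 5.5]
grip_width: 0.0148
```

```bash
python3 -m jog '[0,0,0,0,0,0.01,0, 0,0,0,0,0,0.01,0, 0,0,0,0,0,0.01,0]'
```

```text
clock: 12.6
tcp_pos: [0.5378, 0.2178, 0.1073]
orientation: [-0.167, 3.136, -0.001]
contact_force: [-0.2, -0.1, 6.3]
grip_width: 0.0149
```

```bash
python3 -m jog '[0,0,0,0,0,0.01,0, 0,0,0,0,0,0.01,0, 0,0,0,0,0,0.01,0]'
```

```text
clock: 12.9
tcp_pos: [0.5375, 0.2178, 0.1049]
orientation: [-0.167, 3.136, -0.001]
contact_force: [1.2, 0.6, 0.3]
grip_width: 0.0149
```

```bash
python3 -m jog '[0,0,0,0,0,0.007,0, 0,0,0,0,0,0.007,0, 0,0,0,0,0,0.007,0]'
```

```text
clock: 13.2
tcp_pos: [0.537, 0.2176, 0.1024]
orientation: [-0.168, 3.137, -0.003]
contact_force: [4.0, 1.1, -11.2]
grip_width: 0.0146
```

```bash
python3 -m jog '[0,0,0,0,0,0.007,0, 0,0,0,0,0,0.007,0, 0,0,0,0,0,0.007,0]'
```

```text
clock: 13.5
tcp_pos: [0.5367, 0.2174, 0.1011]
orientation: [0.167, -3.136, 0.003]
contact_force: [0.1, -0.6, -0.7]
grip_width: 0.0147
```

```bash
python3 -m jog '[0,0,0,0,0,0.003,0, 0,0,0,0,0,0.003,0, 0,0,0,0,0,0.003,0, 0,0,0,0,0,0.003,0]'
```

```text
clock: 13.9
tcp_pos: [0.5367, 0.2173, 0.1007]
orientation: [0.167, -3.136, 0.003]
contact_force: [-0.6, 0.1, 0.3]
grip_width: 0.0148
```

```bash
python3 -m jog '[0,0,0,0,0,0.003,0, 0,0,0,0,0,0.003,0, 0,0,0,0,0,0.003,0, 0,0,0,0,0,0.003,0]'
```

```text
clock: 14.3
tcp_pos: [0.5367, 0.2174, 0.1002]
orientation: [0.167, -3.136, 0.003]
contact_force: [-1.5, -0.3, 3.4]
grip_width: 0.0149
```

Felt the peak (about 7.8 N net near TCP z 0.107), then the sudden drop and pull-in, then the mount rising. I'll stop pressing and let go.

```bash
python3 -m jog '[0,0,0,0,0,0,0.5, 0,0,0,0,0,0,0.5, 0,0,0,0,0,0,0.5, 0,0,0,0,0,0,0.5, 0,0,0,0,0,0,0.5, 0,0,0,0,0,0,0.5]'; python3 -m jog '[0,0,0,0,0,-0.1,0.5, 0,0,0,0,0,-0.25,0.5, 0,0,0,0,0,-0.45,0.5, 0,0,0,0,0,-0.65,0.5, 0,0,0,0,0,-0.85,0.5, 0,0,0,0,0,-0.85,0.5, 0,0,0,0,0,-0.85,0.5, 0,0,0,0,0,-0.85,0.5]'
python3 - <<'E'
from h import *
o=r.get_obs()
f=r.grab_frame('wrist');cv2.imwrite('pics/w6.png',f[...,::-1])
cv2.imwrite('pics/s6.png',cv2.resize(r.grab_frame('scene')[60:260,130:380,::-1],None,fx=3,fy=3))
cv2.imwrite('pics/t6.png',r.grab_frame('top')[...,::-1])
t=f[...,::-1].astype(int)
m=((t[...,2]>235)&(t[...,0]<110)&(t[...,1]>100)&(t[...,1]<200)).astype(np.uint8)
for z in (.12,.125,.13): print(z,rect('wrist',m,z,o))
plan((0,0,0),96)
E
```

```text
clock: 14.9
tcp_pos: [0.5367, 0.2174, 0.1002]
orientation: [0.167, -3.136, 0.003]
contact_force: [0.8, 0.6, -0.2]
grip_width: 0.0426
clock: 15.7
tcp_pos: [0.536, 0.2174, 0.2689]
orientation: [0.167, -3.135, 0.004]
contact_force: [-0.3, 0.1, -0.3]
grip_width: 0.0424
0.12 (535.7061767578125, 217.9044189453125, 33.49428176879883, 14.379186630249023, 6.134293556213379, 88)
0.125 (534.4205322265625, 217.77085876464844, 32.919681549072266, 14.132482528686523, 6.134171009063721, 88)
0.13 (533.1348876953125, 217.63729858398438, 32.34502410888672, 13.885790824890137, 6.134044170379639, 88)
turn [-0.0009 -0.001   0.0006] shift [ 2.7768 -0.7916  1.3547] tcp [0.5361 0.2174 0.2687] F [-0.2   0.05  0.05] w 0.0426 t 15.85
```

View pics/w6.png

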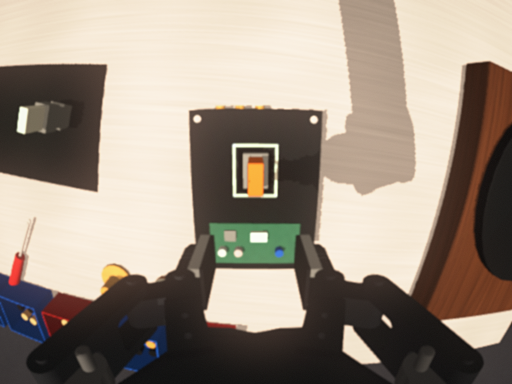

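View pics/s6.png

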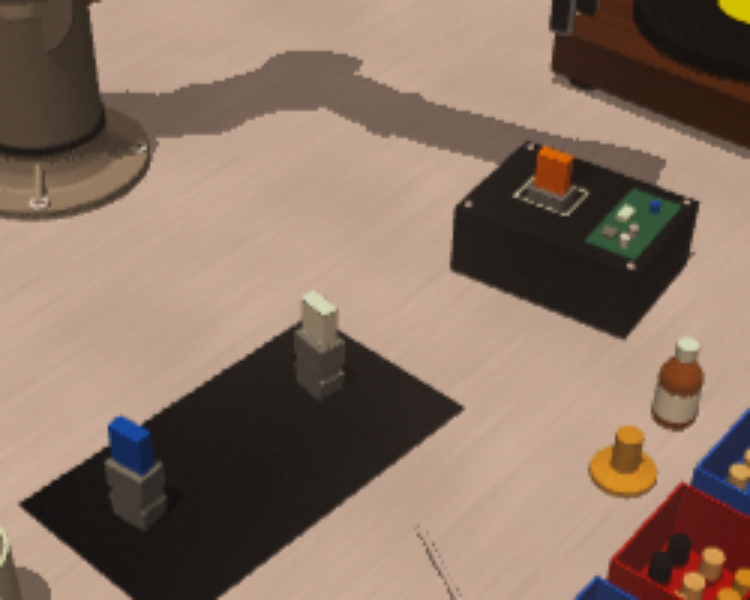

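View pics/t6.png

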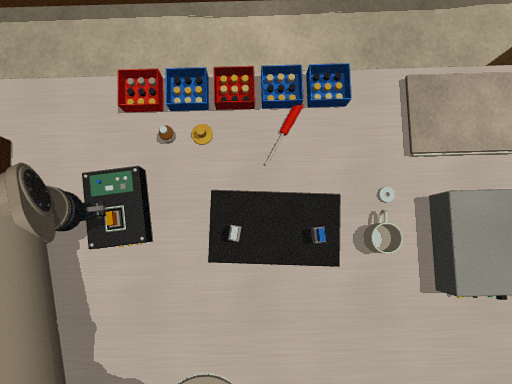

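```bash
python3 -c "
from bench import r
print(r.hand_in())"
```

```text
the job is handed in; nothing more can be done
None
```

The orange-ribbed module is in the chassis opening and snapped in, and I handed the job in at about 15.9 s on the robot's clock. I gripped it by its rib, lowered it into the shaft and pressed it straight down in small steps.

**Feel:** resistance rose to about 8 N net with the TCP at about z = 0.107. It then dropped suddenly, and the catches pulled the module down. About 5–6 mm lower I felt the rubber mount at about 5 N net, so I stopped and let go there. No reading came near 25 N of push; the largest was the 11 N pull as the catches snapped in.

**Last checks:**
- **Depth:** the module's underside ended about 55 mm below the chassis top, within the expected 50–68 mm.
- **Position:** the rib is upright and within about 1 mm of the opening's centre as measured beforehand. Its yaw of 6.1° matches the chassis.
- **Release and bystanders:** the gripper is clear, with the force reading near zero. The blue and white modules and the other objects look undisturbed in the pictures.

**Disagreements:** the two estimates of the opening's x position differed by about 1.3 mm, so I split the difference. Resistance first showed nearer the snap depth than the stated distances imply. I judged both catches from the force pattern alone, as they can't be seen.

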